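# Lean the glued cane handle on the drying stand

### The arm

A 6-joint arm with a two-finger parallel gripper is mounted at the origin on the work surface. World frame = base frame: x ahead of the robot, y to its left, z up, the work surface at z = 0. Lengths are in m, angles in degrees, forces in N, time in s.
With the tool pointing down it reaches from about 0.35 to 0.875 m from the base axis. Payload 4.2 kg.
Tool frame: the origin (TCP) lies midway between the tips of the shut fingers; the grasp point (between the pads) lies 19 mm behind it; z points along the fingers, y is the line along which they close (so a half turn about z gives the same grasp; the last joint's range is limited). The gripper opens to 87 mm and grips with 3 to 60 N. Pads are 19 mm wide; open, the fingers measure 117 mm over their backs; the gripper's body (75 mm by 190 mm) begins 51 mm behind the grasp point.
Start: joints at [-51.36, 22.042, 0.453, 0, -68.411, -14.817], TCP at [0.252, -0.572, 0.186] pointing down, gripper open.
Joint ranges: [-179.83, 179.83], [-69.29, 118.12], [-61.27, 80.66], [-181.25, 117.63], [-171.15, -9.14], [-177.46, 177.46]. Speed limits (degrees/s): [159.86, 159.86, 180, 180, 180, 180].

### API

Orientations are given as a 3x3 rotation matrix whose columns are the frame's x, y, z axes.
In Python, from station import sense, capture, camera_params, finish_job gives the robot as it stands.
- The arm moves only by the tool drive_tool, never from a script. Its argument "rows" is a list of rows, each an object of numbers: "tx", "ty", "tz": the shift along the tool's x, y, z in cm; "ax", "ay", "az": the turn, a rotation vector about the tool's x, y, z in rad; "claw": the finger opening in cm, from 0 to 8.7. In form: [{"tx": .., "ty": .., "tz": .., "ax": .., "ay": .., "az": .., "claw": ..}, ...]. A call has 1 to 10 rows; each row shifts and turns the commanded pose from where the row before left it, along the tool's axes as they then stand; what a row does not reach is not made up. A row lasts 1/12 s, in which the tool goes at most 41.7 mm and 7.16 degrees, less where a joint would pass 70% of its speed; a pose out of reach is approached as far as the arm can. A call with a gripper value outside its range is refused whole. The fingers move at their own pace and stop on an object; the grip force is fixed at half the most. Time passes only in rows, so rows that do not move let the fingers close. It gives the time, the measured TCP pose, the force, the opening and the grip force at its end, in the units of the state.
- sense(): the state, without advancing time (a new reading comes with each control period).
- capture(name): name is "side" or "top"; returns (picture, depth): 384x512x3 uint8, red, green, blue; 384x512 float32, m along the optical axis (not along the pixel's ray), 0 where there is no reading.
- camera_params(name): a dict with "intrinsics" (3x3 intrinsics, pixels), "k1" (the pictures are not rectified: a ray, as slopes to the right and down, at radius r is drawn at 1 + k1 r^2 times it, then the intrinsics apply), "R" (3x3) and "t" (3): a world point X has camera coordinates R X + t. Camera axes: x right, y down, z forward; pixel columns grow to the right and rows downward; lengths in m; the calibration is good to about 2 mm. A picture is of the moment at which its call begins. camera_params takes no time and is no camera call.
- finish_job(): hands the job in; it is judged then, once.
The state is a dict: "time_s": time; "joints": joint angles; "joint_velocities": joint speeds; "effort": joint torques, N m; "tcp_pos": TCP position; "ee_rot": TCP orientation; "wrist_force": force on the tool from outside, world axes, zero at the start; "moment": the same for the moment, N m; "gripper_width": opening from 0.0 (shut) to 1.0 (fully open); "gripper_force": force on a finger pad.
Only numpy, scipy, OpenCV 4.12 (cv2) and the standard library are available. Lean on these libraries where they do the work, as an engineer would, in place of code of your own. Each camera call takes 0.05 s, during which the arm holds its last target. There are 200 camera calls.

### The job

In the bat maker's workshop, pick up the pale cane handle blank with the two dark stripes and lean it on the drying stand: its foot on the stand's base, close up against the yellow stop, and its upper end resting against the upright back wall, pointing straight at the wall. Let go and leave it leaning there at rest; leave the dark walnut blank where it lies.

Things in the scene. Friction and masses are not known exactly. Their poses are not given: they have to be found in the camera images.
- cane_mid (a point): Centre of the cane handle blank, the part to lean: a pale wooden bar with two thin dark stripes along it, 280 mm long (x), 36 mm wide (y), 32 mm thick (z), about 0.22 kg, both ends alike (either may be the foot). It lies flat on the bench, centre 16 mm up, with free room on both sides.
- walnut_mid (a point): Centre of the walnut blank, to be left alone: a dark brown bar of the same size without stripes, lying flat about 200 mm from the cane one; the two may have swapped places. x along its length.
- stand: Drying stand, fixed: plywood base 270 (x) x 180 (y) x 15 mm thick, a yellow stop strip across its -x end and an upright plywood wall across its +x end, both full width. Origin at the centre of its underside on the bench; x from stop to wall, z up. Stop: inner face at x = -112.5 mm, top at z = 45 mm. Wall: inner face at x = +112.5 mm, top at z = 240 mm. The foot stands on the base, z = 15 mm.
- stand_lean (a point): Point in the air 123 mm above the stand's origin, same axes: the centre of the handle when its foot touches the stop and its upper end touches the wall; it then slopes up towards the wall (stand's +x) at 43.5 degrees from level.

How it is judged:
By the outcome, as a careful person would: the job done as asked, in the order asked, and still so for the second after the job is handed in, with the robot touching nothing.
It also fails if it takes over 37 s, if anything falls off the work surface, if the arm or the gripper's body presses on something with over 40 N, if the wrist force passes 120 N, or if a joint passes its speed limit or range.

## Working session

There is one attempt and no reset: what is moved stays moved. The work goes in short steps, Python scripts to look and compute and a tool call to move; the robot and the scene stay as the last step left them, time stands still between calls to the robot, and variables do not carry over. Pictures are saved under pics/ and viewed, at most 10 in all, crops included, and the job is handed in when it is done.

Besides the shell and the picture viewer there is one more tool, called after "Request:" as name(argument=value, ...), one argument or row to a line, values as JSON. drive_tool: Moves the arm, as the interface text tells. Its arguments: {"type":"object","properties":{"rows":{"type":"array"}},"required":["rows"]}

```bash
ls; mkdir -p pics
cat > h.py <<'E'
import numpy as np,cv2
from station import sense,capture,camera_params,finish_job
def deproj(n,uv,depth):
    c=camera_params(n);K=np.array(c["intrinsics"]);R=np.array(c["R"]);t=np.array(c["t"])
    p=cv2.undistortPoints(np.array(uv,float).reshape(-1,1,2),K,np.array([c["k1"],0,0,0.]))[:,0]
    P=np.c_[p,np.ones(len(p))]*np.array(depth).reshape(-1,1)
    return (P-t)@R
def onplane(n,uv,z):
    c=camera_params(n);R=np.array(c["R"]);t=np.array(c["t"])
    C=-R.T@t; d=deproj(n,uv,np.ones(len(uv)))-C
    return C+d*((z-C[2])/d[:,2])[:,None]
E
python3 - <<'E'
from h import *
for n in("top","side"):
    a,d=capture(n);cv2.imwrite(f"pics/{n}0.png",a[:,:,::-1]);np.savez(n+"0.npz",a=a,d=d)
    c=camera_params(n);print(n,c["k1"],-np.array(c["R"]).T@c["t"])
s=sense();print(s["time_s"],s["tcp_pos"],s["ee_rot"])
E
```

```text
pics
top 0.038564926752049256 [ 0.36207473 -0.01023935  0.96722491]
side 0.006991632041962159 [0.22229064 0.6485346  0.48888753]
0.1 [ 0.25221687 -0.57119177  0.18547794] [[-9.14863721e-01 -4.03761817e-01 -8.75136196e-04]
 [-4.03762752e-01  9.14862114e-01  1.71831295e-03]
 [ 1.06839791e-04  1.92536958e-03 -9.99998141e-01]]
```

View pics/top0.png

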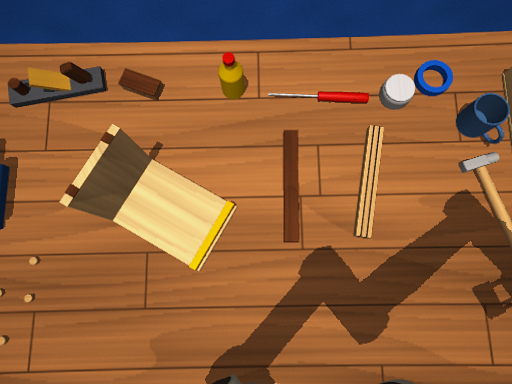

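View pics/side0.png

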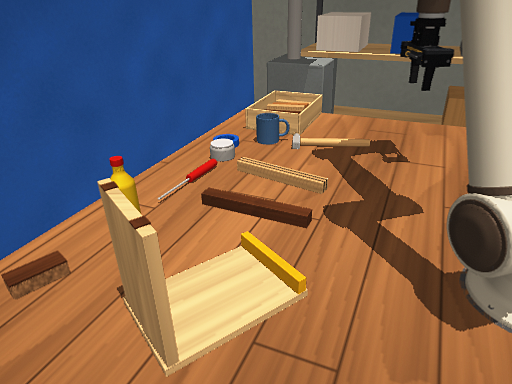

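The top view shows the striped cane blank at about (370,181), running from (375,126) to (364,237). The walnut is at (291,186). The stand's yellow stop is at about (213,236) and its wall top runs from (115,128) to (65,202). The side view confirms this layout.

Run:
```python
from h import *
f=np.load("top0.npz");a,d=f["a"],f["d"]
v,u=np.mgrid[:384,:512]
P=deproj("top",np.c_[u.ravel(),v.ravel()],d.ravel()).reshape(384,512,3)
Z=P[...,2]
def box(m,name):
    m=m&(d>0); q=P[m]; r=cv2.minAreaRect((q[:,:2]*1000).astype(np.float32))
    b=cv2.boxPoints(r); print(name,m.sum(),"z",np.percentile(q[:,2],[5,50,95]).round(4),"rect",np.round(r[0],1),np.round(r[1],1),"ang",round(r[2],2)); return r
def win(u0,u1,v0,v1): return (u>=u0)&(u<u1)&(v>=v0)&(v<v1)
print("bench z",np.median(Z[250:300,20:100]))
box(win(345,395,115,245)&(Z>.022),"cane")
box(win(270,310,115,255)&(Z>.022),"walnut")
hsv=cv2.cvtColor(a,cv2.COLOR_RGB2HSV)
y=win(180,245,190,280)&(hsv[...,0]>20)&(hsv[...,0]<32)&(hsv[...,1]>200)&(hsv[...,2]>130)
box(y&(Z>.038),"stop");box(win(50,245,110,280)&(Z>.235),"walltop")
box(win(50,245,110,280)&(Z>.008)&(Z<.022),"base")
# colour-based cane on z plane
m=(win(345,395,115,245)&(a.min(2)>0)&(Z>.022)).astype(np.uint8)
c=max(cv2.findContours(m,0,1)[0],key=cv2.contourArea);r=cv2.minAreaRect(c);print(np.round(onplane("top",cv2.boxPoints(r),.032),4))
```

```text
bench z 0.0028782915784280054
cane 1773 z [0.0296 0.0334 0.0361] rect [ 568.1 -273.1] [ 37. 282.] ang 79.62
walnut 1736 z [0.0306 0.0339 0.0367] rect [561.6 -80.4] [ 38.4 278.6] ang 88.43
stop 543 z [0.0429 0.0471 0.0497] rect [440.  112.1] [ 17.7 179.7] ang 59.13
walltop 1036 z [0.2373 0.2426 0.2455] rect [563.8 320.4] [ 22.6 180.3] ang 59.7
base 6686 z [0.0144 0.0173 0.0201] rect [559.7 284.1] [466.7 405.7] ang 89.54
[[ 0.4314 -0.2277  0.032 ]
 [ 0.7105 -0.278   0.032 ]
 [ 0.7043 -0.3177  0.032 ]
 [ 0.4263 -0.2655  0.032 ]]
```

Request:
drive_tool(
  rows=[
    {"tx":-3.8,"ty":1.35,"tz":0.4,"claw":8.7},
    {"tx":-3.8,"ty":1.35,"tz":0.4,"claw":8.7},
    {"tx":-3.8,"ty":1.35,"tz":0.4,"claw":8.7},
    {"tx":-3.8,"ty":1.35,"tz":0.4,"claw":8.7},
    {"tx":-3.8,"ty":1.35,"tz":0.4,"claw":8.7},
    {"tx":-3.8,"ty":1.35,"tz":0.4,"claw":8.7},
    {"tx":-3.8,"ty":1.35,"tz":0.4,"claw":8.7},
    {"tx":-3.8,"ty":1.35,"tz":0.4,"claw":8.7},
    {"tx":-3.8,"ty":1.35,"tz":0.4,"claw":8.7},
    {"tx":-3.8,"ty":1.35,"tz":0.4,"claw":8.7},
  ],
)

```text
invalid input at $.rows[0]: expected keys tx, ty, tz, ax, ay, az, claw
```

Request:
drive_tool(
  rows=[
    {"tx":-2.95,"ty":1.0,"claw":8.7},
    {"az":0.119,"claw":8.7},
    {"az":0.119,"claw":8.7},
    {"az":0.119,"claw":8.7},
    {"az":0.119,"claw":8.7},
    {"az":0.119,"claw":8.7},
    {"claw":8.7},
    {"claw":8.7},
  ],
)

```text
invalid input at $.rows[0]: expected keys tx, ty, tz, ax, ay, az, claw
```

```bash
cat >> h.py <<'E'
def unit(v): return np.array(v)/np.linalg.norm(v)
def go(p,R):
    "shift (cm, tool axes) and turn (rad, tool axes) from the measured pose to p,R"
    s=sense();T=np.array(s["ee_rot"])
    print("t",round(s["time_s"],2),"tcp",np.round(s["tcp_pos"],4),"j",np.round(s["joints"],1),"w",s["gripper_width"],"F",np.round(s["wrist_force"],1))
    print("shift cm",np.round(T.T@(np.array(p)-s["tcp_pos"])*100,2),"turn",np.round(cv2.Rodrigues(T.T@R)[0].ravel(),3))
def down(az):
    a=np.radians(az);x=np.array([np.cos(a),np.sin(a),0]);z=np.array([0,0,-1.]);return np.c_[x,np.cross(z,x),z]
E
python3 - <<'E'
from h import *
go([.568,-.273,.005],down(169.7))
E
```

```text
t 0.1 tcp [ 0.2522 -0.5712  0.1855] j [-51.4  22.1   0.4  -0.  -68.4 -14.8] w 1.0035204237544284 F [-0.4  0.5  0.3]
shift cm [-40.93  14.5   18.07] turn [ 0.002 -0.001  0.595]
```

All keys are needed in every row.

Request:
drive_tool(
  rows=[
    {"tx":-3.8,"ty":1.35,"tz":0.4,"ax":0,"ay":0,"az":0,"claw":8.7},
    {"tx":-3.8,"ty":1.35,"tz":0.4,"ax":0,"ay":0,"az":0,"claw":8.7},
    {"tx":-3.8,"ty":1.35,"tz":0.4,"ax":0,"ay":0,"az":0,"claw":8.7},
    {"tx":-3.8,"ty":1.35,"tz":0.4,"ax":0,"ay":0,"az":0,"claw":8.7},
    {"tx":-3.8,"ty":1.35,"tz":0.4,"ax":0,"ay":0,"az":0,"claw":8.7},
    {"tx":-3.8,"ty":1.35,"tz":0.4,"ax":0,"ay":0,"az":0,"claw":8.7},
    {"tx":-3.8,"ty":1.35,"tz":0.4,"ax":0,"ay":0,"az":0,"claw":8.7},
    {"tx":-3.8,"ty":1.35,"tz":0.4,"ax":0,"ay":0,"az":0,"claw":8.7},
    {"tx":-3.8,"ty":1.35,"tz":0.4,"ax":0,"ay":0,"az":0,"claw":8.7},
    {"tx":-3.8,"ty":1.35,"tz":0.4,"ax":0,"ay":0,"az":0,"claw":8.7},
  ],
)

```text
time_s: 0.93
tcp_pos: [0.5464, -0.2929, 0.1459]
ee_rot: [[-0.915, -0.404, -0.001], [-0.404, 0.915, 0.0], [0.001, 0.001, -1.0]]
wrist_force: [-0.1, -0.9, -0.3]
gripper_width: 0.998
gripper_force: 0.0
```

Request:
drive_tool(
  rows=[
    {"tx":-2.95,"ty":1.0,"tz":0,"ax":0,"ay":0,"az":0,"claw":8.7},
    {"tx":0,"ty":0,"tz":0,"ax":0,"ay":0,"az":0.119,"claw":8.7},
    {"tx":0,"ty":0,"tz":0,"ax":0,"ay":0,"az":0.119,"claw":8.7},
    {"tx":0,"ty":0,"tz":0,"ax":0,"ay":0,"az":0.119,"claw":8.7},
    {"tx":0,"ty":0,"tz":0,"ax":0,"ay":0,"az":0.119,"claw":8.7},
    {"tx":0,"ty":0,"tz":0,"ax":0,"ay":0,"az":0.119,"claw":8.7},
    {"tx":0,"ty":0,"tz":0,"ax":0,"ay":0,"az":0,"claw":8.7},
    {"tx":0,"ty":0,"tz":0,"ax":0,"ay":0,"az":0,"claw":8.7},
  ],
)

```text
time_s: 1.6
tcp_pos: [0.5682, -0.2735, 0.146]
ee_rot: [[-0.985, 0.175, -0.001], [0.175, 0.985, 0.0], [0.001, 0.0, -1.0]]
wrist_force: [0.2, 0.5, 0.2]
gripper_width: 0.999
gripper_force: 0.0
```

Run:
```python
from h import *
go([.568,-.273,.005],down(169.7))
for n in("top","side"):
    a,d=capture(n);cv2.imwrite(f"pics/{n}1.png",a[:,:,::-1])
```

```text
t 1.6 tcp [ 0.5682 -0.2735  0.146 ] j [-11.   24.3  -2.   -0.  -63.7 -89.1] w 0.9985579175646773 F [0.2 0.5 0.2]
shift cm [ 0.02  0.05 14.1 ] turn [ 0.    -0.001  0.004]
```

View pics/side1.png

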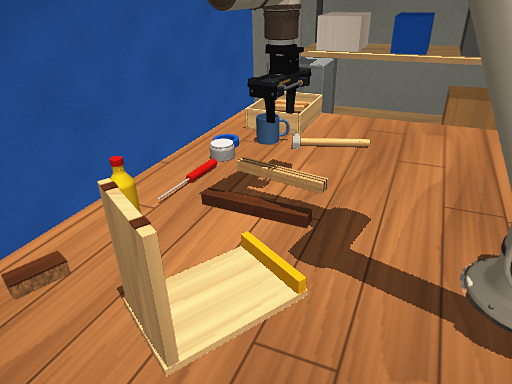

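The gripper hangs open above the cane bar, with its fingers at about (270,120) to (290,110), straddling across the width. Next I descend and grip.

Request:
drive_tool(
  rows=[
    {"tx":0,"ty":0,"tz":3.5,"ax":0,"ay":0,"az":0.004,"claw":8.7},
    {"tx":0,"ty":0,"tz":3.5,"ax":0,"ay":0,"az":0,"claw":8.7},
    {"tx":0,"ty":0,"tz":3.0,"ax":0,"ay":0,"az":0,"claw":8.7},
    {"tx":0,"ty":0,"tz":2.0,"ax":0,"ay":0,"az":0,"claw":8.7},
    {"tx":0,"ty":0,"tz":1.2,"ax":0,"ay":0,"az":0,"claw":8.7},
    {"tx":0,"ty":0,"tz":0.6,"ax":0,"ay":0,"az":0,"claw":8.7},
    {"tx":0,"ty":0,"tz":0.3,"ax":0,"ay":0,"az":0,"claw":8.7},
    {"tx":0,"ty":0,"tz":0,"ax":0,"ay":0,"az":0,"claw":8.7},
  ],
)

```text
time_s: 2.37
tcp_pos: [0.5691, -0.2739, 0.0059]
ee_rot: [[-0.983, 0.182, 0.001], [0.182, 0.983, -0.0], [-0.001, -0.0, -1.0]]
wrist_force: [-0.1, -0.7, 0.4]
gripper_width: 0.998
gripper_force: 0.0
```

Request:
drive_tool(
  rows=[
    {"tx":0,"ty":0,"tz":0,"ax":0,"ay":0,"az":0,"claw":2.5},
    {"tx":0,"ty":0,"tz":0,"ax":0,"ay":0,"az":0,"claw":2.5},
    {"tx":0,"ty":0,"tz":0,"ax":0,"ay":0,"az":0,"claw":2.5},
    {"tx":0,"ty":0,"tz":0,"ax":0,"ay":0,"az":0,"claw":2.5},
    {"tx":0,"ty":0,"tz":0,"ax":0,"ay":0,"az":0,"claw":2.5},
    {"tx":0,"ty":0,"tz":0,"ax":0,"ay":0,"az":0,"claw":2.5},
    {"tx":0,"ty":0,"tz":0,"ax":0,"ay":0,"az":0,"claw":2.5},
    {"tx":0,"ty":0,"tz":0,"ax":0,"ay":0,"az":0,"claw":2.5},
  ],
)

```text
time_s: 3.03
tcp_pos: [0.5685, -0.2737, 0.0055]
ee_rot: [[-0.983, 0.182, 0.0], [0.182, 0.983, -0.0], [-0.0, -0.0, -1.0]]
wrist_force: [-0.4, -0.6, -0.2]
gripper_width: 0.48
gripper_force: 0.0
```

Request:
drive_tool(
  rows=[
    {"tx":0,"ty":0,"tz":0,"ax":0,"ay":0,"az":0,"claw":2.5},
    {"tx":0,"ty":0,"tz":0,"ax":0,"ay":0,"az":0,"claw":2.5},
    {"tx":0,"ty":0,"tz":0,"ax":0,"ay":0,"az":0,"claw":2.5},
    {"tx":0,"ty":0,"tz":0,"ax":0,"ay":0,"az":0,"claw":2.5},
    {"tx":0,"ty":0,"tz":0,"ax":0,"ay":0,"az":0,"claw":2.5},
  ],
)

```text
time_s: 3.45
tcp_pos: [0.5685, -0.2736, 0.0054]
ee_rot: [[-0.983, 0.182, -0.0], [0.182, 0.983, 0.0], [0.0, 0.0, -1.0]]
wrist_force: [0.6, -0.6, -0.7]
gripper_width: 0.294
gripper_force: 0.0
```

The fingers closed past 36 mm with no force, so I'm looking before doing anything else.

Run:
```python
from h import *
s=sense();print(s["gripper_width"],s["gripper_force"])
a,d=capture("top");b,e=capture("side")
cv2.imwrite("pics/both2.png",np.hstack([cv2.resize(a[90:280,270:460],(400,400)),cv2.resize(b[60:240,180:360],(400,400))])[:,:,::-1])
```

```text
0.29442785797158294 0.0
```

View pics/both2.png

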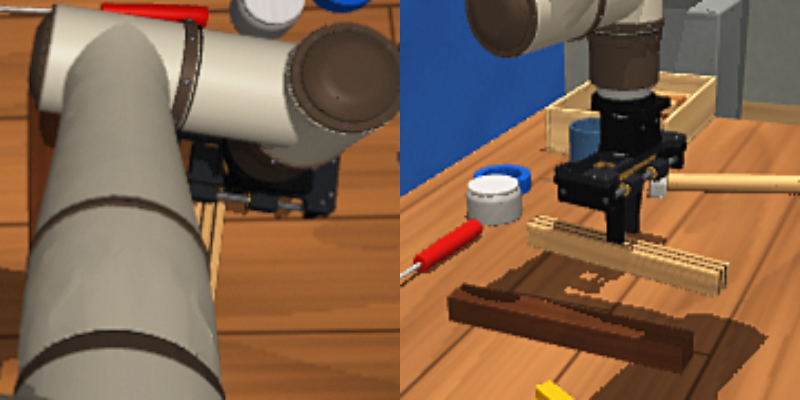

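Run:
```python
from h import *
b,e=capture("side")
v,u=np.mgrid[:384,:512]
P=deproj("side",np.c_[u.ravel(),v.ravel()],e.ravel()).reshape(384,512,3)
m=(b.max(2)<60)&(e>0)&(u>255)&(u<300)&(v>125)&(v<180)
for r in range(130,175,3):
    k=m[r]; 
    if k.any(): print(r,np.where(k)[0][[0,-1]],np.round(P[r][k].min(0),3),np.round(np.median(P[r][k],0),3),np.round(P[r][k].max(0),3))
f=np.load("side0.npz");e0=f["d"]
Q=deproj("side",np.c_[u.ravel(),v.ravel()],e0.ravel()).reshape(384,512,3)
k=(Q[...,2]>.022)&(Q[...,2]<.045)&(u>235)&(u<330)&(v>155)&(v<192)
print("cane side",cv2.minAreaRect((Q[k][:,:2]*1000).astype(np.float32)),np.median(Q[k],0))
k=k&(e>0)&(P[...,2]>.022)&(P[...,2]<.045);print("cane now",cv2.minAreaRect((P[k][:,:2]*1000).astype(np.float32)))
```

```text
130 [265 299] [ 0.539 -0.355  0.122] [ 0.56  -0.255  0.152] [ 0.599 -0.24   0.155]
133 [256 299] [ 0.524 -0.302  0.134] [ 0.554 -0.238  0.148] [ 0.611 -0.21   0.155]
136 [256 299] [ 0.525 -0.305  0.124] [ 0.56  -0.204  0.153] [ 0.601 -0.188  0.155]
139 [256 298] [ 0.526 -0.3    0.117] [ 0.552 -0.185  0.151] [ 0.6   -0.177  0.155]
142 [256 289] [ 0.535 -0.303  0.104] [ 0.556 -0.186  0.142] [ 0.6   -0.175  0.149]
145 [256 288] [ 0.535 -0.245  0.119] [ 0.562 -0.188  0.134] [ 0.604 -0.178  0.141]
148 [256 288] [ 0.54  -0.299  0.088] [ 0.562 -0.191  0.123] [ 0.604 -0.182  0.132]
151 [257 287] [ 0.546 -0.291  0.081] [ 0.565 -0.19   0.115] [ 0.601 -0.181  0.124]
154 [269 287] [ 0.548 -0.292  0.07 ] [ 0.56  -0.247  0.088] [ 0.572 -0.183  0.115]
157 [273 287] [ 0.554 -0.292  0.063] [ 0.565 -0.257  0.075] [ 0.58  -0.247  0.079]
160 [273 287] [ 0.553 -0.29   0.053] [ 0.565 -0.259  0.065] [ 0.581 -0.249  0.07 ]
163 [264 287] [ 0.553 -0.296  0.032] [ 0.567 -0.286  0.046] [ 0.626 -0.25   0.061]
166 [265 280] [ 0.561 -0.275  0.033] [ 0.571 -0.255  0.049] [ 0.614 -0.251  0.05 ]
169 [276 298] [ 0.542 -0.358 -0.   ] [ 0.572 -0.267  0.033] [ 0.577 -0.254  0.041]
cane side ((568.6365966796875, -274.79296875), (39.978782653808594, 279.36376953125), 79.60991668701172) [ 0.55391686 -0.26724978  0.03136349]
cane now ((569.032470703125, -273.5447082519531), (42.480979919433594, 280.1012878417969), 79.73595428466797)
```

Run:
```python
from h import *
v,u=np.mgrid[:384,:512]
f=np.load("side0.npz");b,e=f["a"],f["d"]
Q=deproj("side",np.c_[u.ravel(),v.ravel()],e.ravel()).reshape(384,512,3)
k=(b.max(2)<60)&(e>0)&(u>400)&(u<455)&(v>40)&(v<100)&(np.hypot(Q[...,0]-.252,Q[...,1]+.571)<.11)
print("start: tips z",np.percentile(Q[k][:,2],[0,1,3,10]).round(4),"rows",v[k].max(), "mean xy low",Q[k&(Q[...,2]<.24)].mean(0))
img=cv2.imread("pics/side1.png")
k=(img.max(2)<60)&(u>255)&(u<305)&(v>85)&(v<126)
for c in (262,268,271,274,288,291,294):
    r=np.where(k[:,c])[0]; print(c,r.min() if len(r) else None,r.max() if len(r) else None)
# expected pixel of fingertips at side1: TCP .5682,-.2735,.146 ; tips +-.05 along y
c=camera_params("side")
for dz in(0,.03,.04):
  X=np.array([[.5682,-.2735+.05,.146+dz],[.5682,-.2735-.05,.146+dz]])
  print(dz,cv2.projectPoints(X,cv2.Rodrigues(np.array(c["R"]))[0],np.array(c["t"]),np.array(c["intrinsics"]),np.array([c["k1"],0,0,0]))[0].ravel().round(1))
```

```text
start: tips z [0.2203 0.2229 0.2277 0.2446] rows 90 mean xy low [ 0.25155916 -0.56460381  0.23020769]
262 86 97
268 86 121
271 86 122
274 86 122
288 88 112
291 87 113
294 86 112
0 [273.2 136.2 286.5 124.5]
0.03 [273.2 125.  286.7 114. ]
0.04 [273.2 121.1 286.7 110.4]
```

The tips really sit about 36 mm above the reported TCP. The start picture and the hover picture agree on this, and the fingers shut just above the bar without touching it. I'll reopen and go lower by that amount.

Request:
drive_tool(
  rows=[
    {"tx":0,"ty":0,"tz":-1,"ax":0,"ay":0,"az":0,"claw":8.5},
    {"tx":0,"ty":0,"tz":0,"ax":0,"ay":0,"az":0,"claw":8.5},
    {"tx":0,"ty":0,"tz":0,"ax":0,"ay":0,"az":0,"claw":8.5},
    {"tx":0,"ty":0,"tz":0,"ax":0,"ay":0,"az":0,"claw":8.5},
    {"tx":0,"ty":0,"tz":0,"ax":0,"ay":0,"az":0,"claw":8.5},
    {"tx":0,"ty":0,"tz":0,"ax":0,"ay":0,"az":0,"claw":8.5},
    {"tx":0,"ty":0,"tz":0,"ax":0,"ay":0,"az":0,"claw":8.5},
  ],
)

```text
time_s: 4.18
tcp_pos: [0.5684, -0.2736, 0.0153]
ee_rot: [[-0.983, 0.182, -0.0], [0.182, 0.983, 0.0], [0.0, 0.0, -1.0]]
wrist_force: [0.9, -0.8, -0.6]
gripper_width: 0.735
gripper_force: 0.0
```

Request:
drive_tool(
  rows=[
    {"tx":0,"ty":0,"tz":1,"ax":0,"ay":0,"az":0,"claw":8.5},
    {"tx":0,"ty":0,"tz":1,"ax":0,"ay":0,"az":0,"claw":8.5},
    {"tx":0,"ty":0,"tz":0.8,"ax":0,"ay":0,"az":0,"claw":8.5},
    {"tx":0,"ty":0,"tz":0.5,"ax":0,"ay":0,"az":0,"claw":8.5},
    {"tx":0,"ty":0,"tz":0.5,"ax":0,"ay":0,"az":0,"claw":8.5},
    {"tx":0,"ty":0,"tz":0.3,"ax":0,"ay":0,"az":0,"claw":8.5},
    {"tx":0,"ty":0,"tz":0,"ax":0,"ay":0,"az":0,"claw":8.5},
  ],
)

```text
time_s: 4.77
tcp_pos: [0.5679, -0.2735, -0.0266]
ee_rot: [[-0.983, 0.182, -0.002], [0.182, 0.983, 0.0], [0.002, 0.0, -1.0]]
wrist_force: [0.3, 0.4, 0.7]
gripper_width: 0.971
gripper_force: 0.0
```

```bash
cat >> h.py <<'E'
def tips(box,cen,r=.11):
    b,e=capture("side");v,u=np.mgrid[:384,:512]
    Q=deproj("side",np.c_[u.ravel(),v.ravel()],e.ravel()).reshape(384,512,3)
    k=(b.max(2)<60)&(e>0)&(np.hypot(Q[...,0]-cen[0],Q[...,1]-cen[1])<r)&(u>box[0])&(u<box[1])&(v>box[2])&(v<box[3])
    return b,Q,k
E
python3 - <<'E'
from h import *
go([.568,-.273,-.031],down(169.5))
b,Q,k=tips((255,305,100,200),(.568,-.273),.07)
n=k&(Q[...,1]>-.235)&(Q[...,2]<.1);print(np.percentile(Q[n][:,2],[0,2,5,20]).round(4),Q[n].mean(0).round(3))
cv2.imwrite("pics/side3.png",cv2.resize(b[90:215,190:355],(660,500))[:,:,::-1])
E
```

```text
t 4.77 tcp [ 0.5679 -0.2735 -0.0266] j [-11.   34.8 -12.2  -0.  -43.1 -89.5] w 0.9708809878194489 F [0.3 0.4 0.7]
shift cm [0.   0.05 0.44] turn [ 0.    -0.002 -0.   ]
[0.0096 0.0116 0.0126 0.0216] [ 0.574 -0.222  0.041]
```

View pics/side3.png

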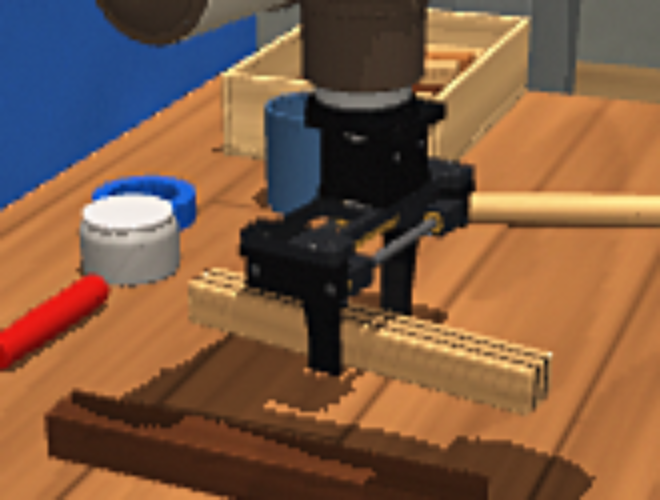

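The fingers now straddle the bar. The near finger is at (325,370) with its tip about 1 cm above the bench, the far one at (397,300). I'll go 3 mm lower and close.

Request:
drive_tool(
  rows=[
    {"tx":0,"ty":0,"tz":0.3,"ax":0,"ay":0,"az":0,"claw":2.5},
    {"tx":0,"ty":0,"tz":0,"ax":0,"ay":0,"az":0,"claw":2.5},
    {"tx":0,"ty":0,"tz":0,"ax":0,"ay":0,"az":0,"claw":2.5},
    {"tx":0,"ty":0,"tz":0,"ax":0,"ay":0,"az":0,"claw":2.5},
    {"tx":0,"ty":0,"tz":0,"ax":0,"ay":0,"az":0,"claw":2.5},
    {"tx":0,"ty":0,"tz":0,"ax":0,"ay":0,"az":0,"claw":2.5},
    {"tx":0,"ty":0,"tz":0,"ax":0,"ay":0,"az":0,"claw":2.5},
    {"tx":0,"ty":0,"tz":0,"ax":0,"ay":0,"az":0,"claw":2.5},
    {"tx":0,"ty":0,"tz":0,"ax":0,"ay":0,"az":0,"claw":2.5},
    {"tx":0,"ty":0,"tz":0,"ax":0,"ay":0,"az":0,"claw":2.5},
  ],
)

```text
time_s: 5.65
tcp_pos: [0.5685, -0.2738, -0.0285]
ee_rot: [[-0.983, 0.182, 0.0], [0.182, 0.983, -0.0], [-0.0, -0.0, -1.0]]
wrist_force: [-0.6, -0.5, 0.3]
gripper_width: 0.41
gripper_force: 30.0
```

Request:
drive_tool(
  rows=[
    {"tx":0,"ty":0,"tz":0,"ax":0,"ay":0,"az":0,"claw":2.5},
    {"tx":0,"ty":0,"tz":0,"ax":0,"ay":0,"az":0,"claw":2.5},
    {"tx":0,"ty":0,"tz":0,"ax":0,"ay":0,"az":0,"claw":2.5},
  ],
)

```text
time_s: 5.9
tcp_pos: [0.5685, -0.2738, -0.0285]
ee_rot: [[-0.983, 0.182, 0.0], [0.182, 0.983, -0.0], [-0.0, -0.0, -1.0]]
wrist_force: [0.6, -1.5, -0.6]
gripper_width: 0.412
gripper_force: 30.0
```

The bar is gripped at 36 mm with 30 N. Next I lift, then yaw towards the stand.

Request:
drive_tool(
  rows=[
    {"tx":0,"ty":0,"tz":-1.5,"ax":0,"ay":0,"az":0,"claw":2.5},
    {"tx":0,"ty":0,"tz":-3,"ax":0,"ay":0,"az":0,"claw":2.5},
    {"tx":0,"ty":0,"tz":-4,"ax":0,"ay":0,"az":0,"claw":2.5},
    {"tx":0,"ty":0,"tz":-4,"ax":0,"ay":0,"az":0,"claw":2.5},
    {"tx":0,"ty":0,"tz":-4,"ax":0,"ay":0,"az":0,"claw":2.5},
    {"tx":0,"ty":0,"tz":-4,"ax":0,"ay":0,"az":0,"claw":2.5},
    {"tx":0,"ty":0,"tz":-3,"ax":0,"ay":0,"az":-0.06,"claw":2.5},
    {"tx":0,"ty":0,"tz":-1,"ax":0,"ay":0,"az":-0.12,"claw":2.5},
    {"tx":0,"ty":0,"tz":0,"ax":0,"ay":0,"az":-0.12,"claw":2.5},
    {"tx":0,"ty":0,"tz":0,"ax":0,"ay":0,"az":-0.12,"claw":2.5},
  ],
)

```text
time_s: 6.73
tcp_pos: [0.5683, -0.273, 0.2167]
ee_rot: [[-0.971, -0.24, 0.001], [-0.24, 0.971, 0.001], [-0.001, 0.001, -1.0]]
wrist_force: [0.6, -0.4, -2.3]
gripper_width: 0.415
gripper_force: 30.0
```

Request:
drive_tool(
  rows=[
    {"tx":0,"ty":0,"tz":0,"ax":0,"ay":0,"az":-0.12,"claw":2.5},
    {"tx":0,"ty":0,"tz":0,"ax":0,"ay":0,"az":-0.12,"claw":2.5},
    {"tx":0,"ty":0,"tz":0,"ax":0,"ay":0,"az":-0.12,"claw":2.5},
    {"tx":0,"ty":0,"tz":0,"ax":0,"ay":0,"az":-0.12,"claw":2.5},
    {"tx":0,"ty":0,"tz":0,"ax":0,"ay":0,"az":-0.12,"claw":2.5},
    {"tx":0,"ty":0,"tz":0,"ax":0,"ay":0,"az":-0.12,"claw":2.5},
    {"tx":0,"ty":0,"tz":0,"ax":0,"ay":0,"az":-0.08,"claw":2.5},
    {"tx":0,"ty":0,"tz":0,"ax":0,"ay":0,"az":0,"claw":2.5},
  ],
)

```text
time_s: 7.4
tcp_pos: [0.5678, -0.2731, 0.215]
ee_rot: [[-0.508, -0.861, -0.002], [-0.861, 0.508, 0.002], [-0.0, 0.003, -1.0]]
wrist_force: [0.0, 0.3, -3.5]
gripper_width: 0.414
gripper_force: 30.0
```

```bash
cat >> h.py <<'E'
AZ=59.3; S0=np.array([.5013,.2152,0]); e=np.array([np.cos(np.radians(AZ)),np.sin(np.radians(AZ)),0]); Zu=np.array([0,0,1.])
OFF=.0445
def lean(th,cx,cz,off=OFF,cy=0):
    t=np.radians(th);x=-(e*np.cos(t)+Zu*np.sin(t));z=e*np.sin(t)-Zu*np.cos(t);R=np.c_[x,np.cross(z,x),z]
    return S0+e*cx+np.cross(Zu,e)*cy+Zu*cz+off*z,R
E
python3 - <<'E'
from h import *
p,R=lean(50,-.004,.262);print(p)
go(p,R); go(S0-.07*e+[0,0,.22],down(239.3))
E
```

```text
[0.51666171 0.24107208 0.23339595]
t 7.4 tcp [ 0.5678 -0.2731  0.215 ] j [-11.   21.7   4.   -0.1 -72.5 -19.5] w 0.4143761684693345 F [ 0.   0.3 -3.5]
shift cm [-41.69  30.52  -1.75] turn [ 0.004 -0.873  0.002]
t 7.4 tcp [ 0.5678 -0.2731  0.215 ] j [-11.   21.7   4.   -0.1 -72.5 -19.5] w 0.4143761684693345 F [ 0.   0.3 -3.5]
shift cm [-31.68  30.55  -0.41] turn [0.003 0.    0.003]
```

Request:
drive_tool(
  rows=[
    {"tx":-1.6,"ty":1.5,"tz":-0.3,"ax":0,"ay":0,"az":0,"claw":2.5},
    {"tx":-2.9,"ty":2.8,"tz":-0.3,"ax":0,"ay":0,"az":0,"claw":2.5},
    {"tx":-2.9,"ty":2.8,"tz":-0.3,"ax":0,"ay":0,"az":0,"claw":2.5},
    {"tx":-2.9,"ty":2.8,"tz":-0.3,"ax":0,"ay":0,"az":0,"claw":2.5},
    {"tx":-2.9,"ty":2.8,"tz":-0.3,"ax":0,"ay":0,"az":0,"claw":2.5},
    {"tx":-2.9,"ty":2.8,"tz":-0.3,"ax":0,"ay":0,"az":0,"claw":2.5},
    {"tx":-2.9,"ty":2.8,"tz":-0.3,"ax":0,"ay":0,"az":0,"claw":2.5},
    {"tx":-2.9,"ty":2.8,"tz":-0.3,"ax":0,"ay":0,"az":0,"claw":2.5},
    {"tx":-2.9,"ty":2.8,"tz":-0.3,"ax":0,"ay":0,"az":0,"claw":2.5},
    {"tx":-2.9,"ty":2.8,"tz":-0.3,"ax":0,"ay":0,"az":0,"claw":2.5},
  ],
)

```text
time_s: 8.23
tcp_pos: [0.4781, 0.1024, 0.2462]
ee_rot: [[-0.511, -0.859, -0.001], [-0.859, 0.511, 0.0], [0.0, 0.001, -1.0]]
wrist_force: [1.4, 0.8, -2.3]
gripper_width: 0.41
gripper_force: 30.0
```

Request:
drive_tool(
  rows=[
    {"tx":-2.4,"ty":2.4,"tz":0,"ax":0,"ay":0,"az":0,"claw":2.5},
    {"tx":-1.6,"ty":1.5,"tz":0,"ax":0,"ay":-0.08,"az":0,"claw":2.5},
    {"tx":0,"ty":0,"tz":0,"ax":0,"ay":-0.12,"az":0,"claw":2.5},
    {"tx":0,"ty":0,"tz":0,"ax":0,"ay":-0.12,"az":0,"claw":2.5},
    {"tx":0,"ty":0,"tz":0,"ax":0,"ay":-0.12,"az":0,"claw":2.5},
    {"tx":0,"ty":0,"tz":0,"ax":0,"ay":-0.12,"az":0,"claw":2.5},
    {"tx":0,"ty":0,"tz":0,"ax":0,"ay":-0.12,"az":0,"claw":2.5},
    {"tx":0,"ty":0,"tz":0,"ax":0,"ay":-0.12,"az":0,"claw":2.5},
    {"tx":0,"ty":0,"tz":0,"ax":0,"ay":-0.07,"az":0,"claw":2.5},
    {"tx":0,"ty":0,"tz":0,"ax":0,"ay":0,"az":0,"claw":2.5},
  ],
)

```text
time_s: 9.07
tcp_pos: [0.4636, 0.1522, 0.2426]
ee_rot: [[-0.353, -0.858, 0.372], [-0.575, 0.513, 0.638], [-0.738, 0.011, -0.675]]
wrist_force: [0.3, -0.4, -2.3]
gripper_width: 0.41
gripper_force: 30.0
```

Run:
```python
from h import *
p,R=lean(50,-.004,.262)
go(p,R)
a,d=capture("top");b,f=capture("side");np.savez("h1.npz",a=a,d=d,b=b,f=f)
cv2.imwrite("pics/both4.png",cv2.resize(np.hstack([a[60:330,0:300],b[60:330,60:360]]),(800,360))[:,:,::-1])
```

```text
t 9.07 tcp [0.4636 0.1522 0.2426] j [  6.3  -3.4 -22.1 -49.9 -50.7 -11.7] w 0.40996497744780563 F [ 0.3 -0.4 -2.3]
shift cm [-6.3  -0.01  8.26] turn [ 0.005 -0.042 -0.01 ]
```

View pics/both4.png

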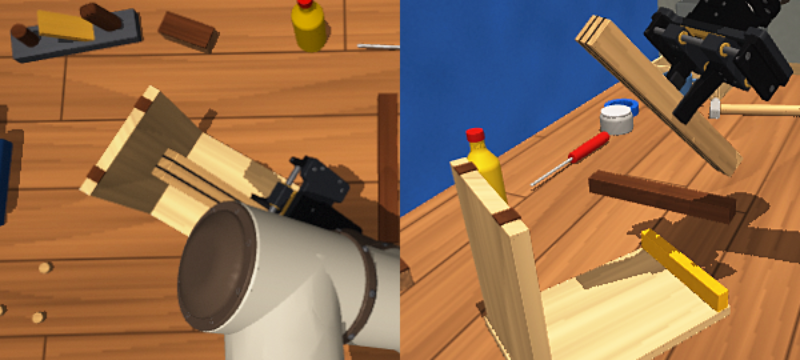

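The bar hangs tilted before the stand, with its upper end towards the wall. In the left crop the end is at (160,155); in the right crop the bar runs from (590,30) to (730,165). I'll measure the bar in tool axes to settle the tool offset.

```bash
cat >> h.py <<'E'
def bar(n,a,d,show=1):
    s=sense();T=np.array(s["ee_rot"]);v,u=np.mgrid[:384,:512]
    Q=deproj(n,np.c_[u.ravel(),v.ravel()],d.ravel()).reshape(384,512,3)
    q=(Q-s["tcp_pos"])@T*1000
    k=(d>0)&(abs(q[...,0])<175)&(abs(q[...,1])<30)&(abs(q[...,2]+40)<40)&(a.max(2)>100)
    k&=(a[...,0].astype(int)-a[...,2]>25)
    k=cv2.morphologyEx(k.astype(np.uint8),cv2.MORPH_OPEN,np.ones((3,3)))>0
    p=q[k]; print(n,k.sum(),"tool-frame mm pct1/50/99:",np.percentile(p,[1,50,99],axis=0).round(1).tolist())
    r=cv2.minAreaRect(p[:,[0,2]].astype(np.float32));print(" rect x,z",np.round(r[0],1),np.round(r[1],1),round(r[2],1))
E
python3 - <<'E'
from h import *
f=np.load("h1.npz")
bar("side",f["b"],f["f"]);bar("top",f["a"],f["d"])
E
```

```text
side 3010 tool-frame mm pct1/50/99: [[-139.4, -2.7, -60.7], [-49.6, 17.1, -44.1], [135.1, 19.1, -29.4]]
 rect x,z [  0.3 -45.3] [ 32.3 281.4] 89.9
top 1212 tool-frame mm pct1/50/99: [[-141.3, -16.4, -64.2], [-103.8, -1.0, -61.7], [-15.0, 18.5, -35.0]]
 rect x,z [-77.4 -61.1] [ 33.3 135.6] 77.9
```

The offset is fixed to the tool: the bar centre is at tool z = -45 mm, and the bar is true in the grip. I'll move over the stand, then go straight down to about 10 mm above the base.

Request:
drive_tool(
  rows=[
    {"tx":0,"ty":0,"tz":0,"ax":0.005,"ay":-0.02,"az":-0.01,"claw":2.5},
    {"tx":-2.1,"ty":0,"tz":2.75,"ax":0,"ay":-0.02,"az":0,"claw":2.5},
    {"tx":-2.1,"ty":0,"tz":2.75,"ax":0,"ay":0,"az":0,"claw":2.5},
    {"tx":-2.0,"ty":0,"tz":2.75,"ax":0,"ay":0,"az":0,"claw":2.5},
    {"tx":0,"ty":0,"tz":0,"ax":0,"ay":0,"az":0,"claw":2.5},
    {"tx":0,"ty":0,"tz":0,"ax":0,"ay":0,"az":0,"claw":2.5},
  ],
)

```text
time_s: 9.67
tcp_pos: [0.5165, 0.2467, 0.2382]
ee_rot: [[-0.319, -0.866, 0.385], [-0.561, 0.499, 0.66], [-0.764, -0.005, -0.645]]
wrist_force: [0.3, 0.0, -3.5]
gripper_width: 0.413
gripper_force: 30.0
```

Run:
```python
from h import *
go(*lean(50,-.004,.262));go(*lean(50,-.004,.142))
```

```text
t 9.67 tcp [0.5165 0.2467 0.2382] j [ 18.    2.2 -18.4 -51.6 -40.5 -15.8] w 0.4131075310459743 F [ 0.3  0.  -3.5]
shift cm [ 0.68 -0.29 -0.05] turn [ 0.006 -0.003  0.012]
t 9.67 tcp [0.5165 0.2467 0.2382] j [ 18.    2.2 -18.4 -51.6 -40.5 -15.8] w 0.4131075310459743 F [ 0.3  0.  -3.5]
shift cm [ 9.84 -0.22  7.69] turn [ 0.006 -0.003  0.012]
```

Request:
drive_tool(
  rows=[
    {"tx":0.6,"ty":-0.2,"tz":0,"ax":0.006,"ay":-0.003,"az":0.012,"claw":2.5},
    {"tx":2.3,"ty":0,"tz":1.9,"ax":0,"ay":0,"az":0,"claw":2.5},
    {"tx":2.3,"ty":0,"tz":1.9,"ax":0,"ay":0,"az":0,"claw":2.5},
    {"tx":2.3,"ty":0,"tz":1.9,"ax":0,"ay":0,"az":0,"claw":2.5},
    {"tx":1.4,"ty":0,"tz":1.2,"ax":0,"ay":0,"az":0,"claw":2.5},
    {"tx":0.9,"ty":0,"tz":0.7,"ax":0,"ay":0,"az":0,"claw":2.5},
    {"tx":0,"ty":0,"tz":0,"ax":0,"ay":0,"az":0,"claw":2.5},
    {"tx":0,"ty":0,"tz":0,"ax":0,"ay":0,"az":0,"claw":2.5},
  ],
)

```text
time_s: 10.33
tcp_pos: [0.5168, 0.2374, 0.1144]
ee_rot: [[-0.332, -0.856, 0.396], [-0.551, 0.516, 0.656], [-0.766, -0.0, -0.643]]
wrist_force: [0.0, -0.2, -2.3]
gripper_width: 0.415
gripper_force: 30.0
```

Run:
```python
from h import *
go(*lean(50,-.004,.134))
a,d=capture("top");b,f=capture("side");np.savez("h2.npz",a=a,d=d,b=b,f=f)
bar("side",b,f)
cv2.imwrite("pics/both5.png",cv2.resize(np.hstack([a[90:300,40:270],b[160:370,100:330]]),(800,365))[:,:,::-1])
```

```text
t 10.33 tcp [0.5168 0.2374 0.1144] j [ 10.   13.6 -23.6 -70.3 -37.8  12. ] w 0.41489318874278724 F [ 0.  -0.2 -2.3]
shift cm [0.49 0.2  0.81] turn [-0.006  0.    -0.004]
side 3938 tool-frame mm pct1/50/99: [[-159.3, -26.4, -71.4], [-33.1, 17.1, -42.5], [164.7, 27.9, -1.3]]
 rect x,z [  3.2 -31. ] [ 73.7 331.3] 87.3
```

View pics/both5.png

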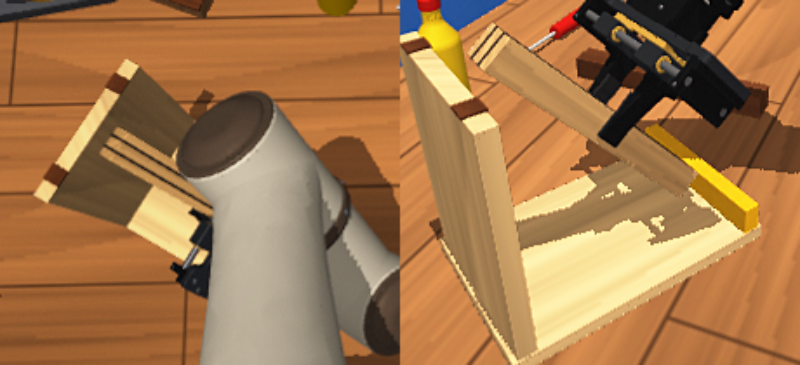

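The foot hangs just above the base beside the yellow stop. In the right crop the foot is at (690,185) and the stop at (700,165). The upper end still has a gap to the wall. I'll lower in small steps, watching the force.

Request:
drive_tool(
  rows=[
    {"tx":0.25,"ty":0.1,"tz":0.4,"ax":-0.006,"ay":0,"az":-0.004,"claw":2.5},
    {"tx":0.25,"ty":0.1,"tz":0.4,"ax":0,"ay":0,"az":0,"claw":2.5},
    {"tx":0,"ty":0,"tz":0,"ax":0,"ay":0,"az":0,"claw":2.5},
    {"tx":0,"ty":0,"tz":0,"ax":0,"ay":0,"az":0,"claw":2.5},
  ],
)

```text
time_s: 10.77
tcp_pos: [0.5163, 0.2422, 0.1057]
ee_rot: [[-0.327, -0.861, 0.39], [-0.553, 0.509, 0.66], [-0.767, 0.0, -0.642]]
wrist_force: [0.7, -0.4, -3.4]
gripper_width: 0.412
gripper_force: 30.0
```

Request:
drive_tool(
  rows=[
    {"tx":0.08,"ty":0,"tz":0.06,"ax":0,"ay":0,"az":0,"claw":2.5},
    {"tx":0,"ty":0,"tz":0,"ax":0,"ay":0,"az":0,"claw":2.5},
    {"tx":0,"ty":0,"tz":0,"ax":0,"ay":0,"az":0,"claw":2.5},
  ],
)

```text
time_s: 11.02
tcp_pos: [0.5164, 0.242, 0.1048]
ee_rot: [[-0.326, -0.861, 0.39], [-0.552, 0.509, 0.66], [-0.767, -0.0, -0.642]]
wrist_force: [0.2, 0.1, -2.7]
gripper_width: 0.412
gripper_force: 30.0
```

Run:
```python
from h import *
go(*lean(50,-.004,.1325))
s=sense();print(s["moment"])
```

```text
t 11.02 tcp [0.5164 0.242  0.1048] j [  9.8  14.9 -23.7 -71.9 -37.9  14.5] w 0.41161221024837447 F [ 0.2  0.1 -2.7]
shift cm [ 0.12 -0.07  0.  ] turn [0.001 0.001 0.001]
[-1.92024168  1.16126456 -0.00609912]
```

Request:
drive_tool(
  rows=[
    {"tx":0.08,"ty":0,"tz":0.06,"ax":0,"ay":0,"az":0,"claw":2.5},
    {"tx":0,"ty":0,"tz":0,"ax":0,"ay":0,"az":0,"claw":2.5},
    {"tx":0,"ty":0,"tz":0,"ax":0,"ay":0,"az":0,"claw":2.5},
  ],
)

```text
time_s: 11.27
tcp_pos: [0.5164, 0.242, 0.1037]
ee_rot: [[-0.327, -0.861, 0.39], [-0.552, 0.509, 0.66], [-0.767, -0.0, -0.642]]
wrist_force: [-0.8, 1.5, -2.9]
gripper_width: 0.411
gripper_force: 30.0
```

Request:
drive_tool(
  rows=[
    {"tx":0.08,"ty":0,"tz":0.06,"ax":0,"ay":0,"az":0,"claw":2.5},
    {"tx":0,"ty":0,"tz":0,"ax":0,"ay":0,"az":0,"claw":2.5},
    {"tx":0,"ty":0,"tz":0,"ax":0,"ay":0,"az":0,"claw":2.5},
  ],
)

```text
time_s: 11.52
tcp_pos: [0.5166, 0.242, 0.103]
ee_rot: [[-0.326, -0.861, 0.391], [-0.552, 0.509, 0.66], [-0.767, -0.0, -0.641]]
wrist_force: [-0.0, -0.8, -2.6]
gripper_width: 0.411
gripper_force: 30.0
```

Request:
drive_tool(
  rows=[
    {"tx":0.08,"ty":0,"tz":0.06,"ax":0,"ay":0,"az":0,"claw":2.5},
    {"tx":0,"ty":0,"tz":0,"ax":0,"ay":0,"az":0,"claw":2.5},
    {"tx":0,"ty":0,"tz":0,"ax":0,"ay":0,"az":0,"claw":2.5},
  ],
)

```text
time_s: 11.77
tcp_pos: [0.5168, 0.2423, 0.1026]
ee_rot: [[-0.325, -0.861, 0.391], [-0.552, 0.509, 0.661], [-0.768, -0.001, -0.641]]
wrist_force: [0.6, 0.4, 1.7]
gripper_width: 0.409
gripper_force: 30.0
```

Request:
drive_tool(
  rows=[
    {"tx":0.08,"ty":0,"tz":0.06,"ax":0,"ay":0,"az":0,"claw":2.5},
    {"tx":0,"ty":0,"tz":0,"ax":0,"ay":0,"az":0,"claw":2.5},
    {"tx":0,"ty":0,"tz":0,"ax":0,"ay":0,"az":0,"claw":2.5},
  ],
)

```text
time_s: 12.02
tcp_pos: [0.5172, 0.2427, 0.1022]
ee_rot: [[-0.325, -0.861, 0.391], [-0.551, 0.509, 0.662], [-0.769, -0.001, -0.64]]
wrist_force: [1.0, 2.8, 4.9]
gripper_width: 0.414
gripper_force: 30.0
```

The foot touches the base 1 mm below the prediction. I'll unload it and feel towards the stop.

Request:
drive_tool(
  rows=[
    {"tx":-0.12,"ty":0,"tz":-0.1,"ax":0,"ay":0,"az":0,"claw":2.5},
    {"tx":0.12,"ty":0,"tz":-0.15,"ax":0,"ay":0,"az":0,"claw":2.5},
    {"tx":0.12,"ty":0,"tz":-0.15,"ax":0,"ay":0,"az":0,"claw":2.5},
    {"tx":0,"ty":0,"tz":0,"ax":0,"ay":0,"az":0,"claw":2.5},
    {"tx":0,"ty":0,"tz":0,"ax":0,"ay":0,"az":0,"claw":2.5},
  ],
)

```text
time_s: 12.43
tcp_pos: [0.5145, 0.2384, 0.1025]
ee_rot: [[-0.326, -0.861, 0.391], [-0.552, 0.509, 0.66], [-0.767, -0.0, -0.642]]
wrist_force: [1.6, 2.5, 1.2]
gripper_width: 0.413
gripper_force: 30.0
```

Request:
drive_tool(
  rows=[
    {"tx":0.09,"ty":0,"tz":-0.11,"ax":0,"ay":0,"az":0,"claw":2.5},
    {"tx":0,"ty":0,"tz":0,"ax":0,"ay":0,"az":0,"claw":2.5},
    {"tx":0,"ty":0,"tz":0,"ax":0,"ay":0,"az":0,"claw":2.5},
  ],
)

```text
time_s: 12.68
tcp_pos: [0.5136, 0.2371, 0.1023]
ee_rot: [[-0.327, -0.861, 0.39], [-0.553, 0.509, 0.66], [-0.767, -0.0, -0.642]]
wrist_force: [0.1, 1.7, -0.8]
gripper_width: 0.411
gripper_force: 30.0
```

Run:
```python
from h import *
s=sense();T=np.array(s["ee_rot"]);C=s["tcp_pos"]-.0445*T[:,2]-S0
print("bar in stand x,y,z mm",np.round([C@e*1000,C@np.cross(Zu,e)*1000,C[2]*1000],1),"th",np.degrees(np.arcsin(-T[2,0])),"F.e",np.array(s["wrist_force"])@e,s["wrist_force"][2])
a,d=capture("top");b,f=capture("side");np.savez("h3.npz",a=a,d=d,b=b,f=f)
cv2.imwrite("pics/side6.png",cv2.resize(b[160:350,90:330],(760,600))[:,:,::-1])
```

```text
bar in stand x,y,z mm [ -9.    0.5 130.9] th 50.065619600401604 F.e 1.511215412681261 -0.7826164895447174
```

View pics/side6.png

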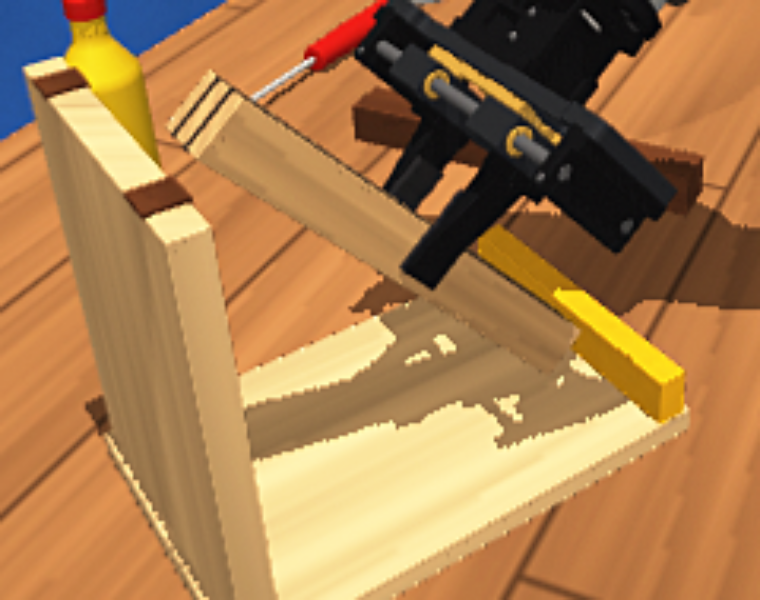

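The foot is on the base nearly at the stop, at (570,350). The upper end at (190,110) is still clear of the wall. A few more feeling steps towards the stop.

Request:
drive_tool(
  rows=[
    {"tx":0.09,"ty":0,"tz":-0.11,"ax":0,"ay":0,"az":0,"claw":2.5},
    {"tx":0,"ty":0,"tz":0,"ax":0,"ay":0,"az":0,"claw":2.5},
    {"tx":0,"ty":0,"tz":0,"ax":0,"ay":0,"az":0,"claw":2.5},
  ],
)

```text
time_s: 13.03
tcp_pos: [0.5133, 0.2365, 0.1029]
ee_rot: [[-0.326, -0.861, 0.391], [-0.552, 0.509, 0.661], [-0.768, -0.0, -0.641]]
wrist_force: [3.2, 3.4, 0.2]
gripper_width: 0.414
gripper_force: 30.0
```

Request:
drive_tool(
  rows=[
    {"tx":0.09,"ty":0,"tz":-0.11,"ax":0,"ay":0,"az":0,"claw":2.5},
    {"tx":0,"ty":0,"tz":0,"ax":0,"ay":0,"az":0,"claw":2.5},
    {"tx":0,"ty":0,"tz":0,"ax":0,"ay":0,"az":0,"claw":2.5},
  ],
)

```text
time_s: 13.28
tcp_pos: [0.513, 0.236, 0.1035]
ee_rot: [[-0.326, -0.861, 0.391], [-0.551, 0.509, 0.662], [-0.769, -0.0, -0.64]]
wrist_force: [4.5, 5.6, 0.4]
gripper_width: 0.413
gripper_force: 30.0
```

Contact with the stop is confirmed: about 7 N at bar x ≈ -10 mm, as predicted. Now I swing the upper end down towards the wall.

Run:
```python
from h import *
go(*lean(47,-.0045,.1281))
go(*lean(44.5,-.0006,.124))
go(*lean(43.5,.0006,.1222))
```

```text
t 13.28 tcp [0.513  0.236  0.1035] j [  8.8  14.8 -24.3 -72.3 -38.6  15.8] w 0.41307580256894194 F [4.5 5.6 0.4]
shift cm [ 0.18 -0.06  0.69] turn [0.001 0.056 0.001]
t 13.28 tcp [0.513  0.236  0.1035] j [  8.8  14.8 -24.3 -72.3 -38.6  15.8] w 0.41307580256894194 F [4.5 5.6 0.4]
shift cm [ 0.44 -0.06  1.24] turn [0.001 0.1   0.001]
t 13.28 tcp [0.513  0.236  0.1035] j [  8.8  14.8 -24.3 -72.3 -38.6  15.8] w 0.41307580256894194 F [4.5 5.6 0.4]
shift cm [ 0.57 -0.06  1.44] turn [0.001 0.118 0.001]
```

Request:
drive_tool(
  rows=[
    {"tx":-0.08,"ty":0,"tz":0.1,"ax":0,"ay":0,"az":0,"claw":2.5},
    {"tx":0.06,"ty":-0.01,"tz":0.21,"ax":0,"ay":0.017,"az":0,"claw":2.5},
    {"tx":0.07,"ty":-0.01,"tz":0.21,"ax":0,"ay":0.017,"az":0,"claw":2.5},
    {"tx":0.07,"ty":-0.01,"tz":0.21,"ax":0,"ay":0.017,"az":0,"claw":2.5},
    {"tx":0.07,"ty":-0.01,"tz":0.21,"ax":0,"ay":0.017,"az":0,"claw":2.5},
    {"tx":0.07,"ty":-0.01,"tz":0.2,"ax":0,"ay":0.017,"az":0,"claw":2.5},
    {"tx":0.07,"ty":-0.01,"tz":0.2,"ax":0,"ay":0.015,"az":0,"claw":2.5},
    {"tx":0,"ty":0,"tz":0,"ax":0,"ay":0,"az":0,"claw":2.5},
    {"tx":0,"ty":0,"tz":0,"ax":0,"ay":0,"az":0,"claw":2.5},
  ],
)

```text
time_s: 14.03
tcp_pos: [0.5167, 0.2418, 0.0912]
ee_rot: [[-0.363, -0.861, 0.356], [-0.616, 0.508, 0.602], [-0.699, -0.0, -0.715]]
wrist_force: [2.0, 5.2, 1.3]
gripper_width: 0.413
gripper_force: 30.0
```

```bash
cat >> h.py <<'E'
def st():
    s=sense();T=np.array(s["ee_rot"]);C=s["tcp_pos"]-.0445*T[:,2]-S0
    print("bar in stand mm",np.round([C@e*1000,C@np.cross(Zu,e)*1000,C[2]*1000],1),"th",np.degrees(np.arcsin(-T[2,0])).round(2),"F.e",(np.array(s["wrist_force"])@e).round(1),"Fz",round(s["wrist_force"][2],1),"M.n",(np.array(s["moment"])@np.cross(Zu,e)).round(2))
E
python3 - <<'E'
from h import *
st();go(*lean(43.5,.0006,.1222))
E
```

```text
bar in stand mm [ -0.5   0.3 123. ] th 44.38 F.e 5.4 Fz 1.3 M.n 0.14
t 14.03 tcp [0.5167 0.2418 0.0912] j [ 15.9  14.7 -23.2 -62.4 -32.9   2.2] w 0.4131260347857969 F [2.  5.2 1.3]
shift cm [ 0.05 -0.03  0.13] turn [0.002 0.015 0.002]
```

Request:
drive_tool(
  rows=[
    {"tx":0.02,"ty":0,"tz":0.08,"ax":0.001,"ay":0.008,"az":0.001,"claw":2.5},
    {"tx":0.02,"ty":0,"tz":0.07,"ax":0,"ay":0.007,"az":0,"claw":2.5},
    {"tx":0,"ty":0,"tz":0,"ax":0,"ay":0,"az":0,"claw":2.5},
    {"tx":0,"ty":0,"tz":0,"ax":0,"ay":0,"az":0,"claw":2.5},
  ],
)

```text
time_s: 14.37
tcp_pos: [0.5172, 0.2419, 0.0897]
ee_rot: [[-0.37, -0.86, 0.352], [-0.624, 0.511, 0.592], [-0.689, -0.0, -0.725]]
wrist_force: [3.3, 5.3, -0.3]
gripper_width: 0.412
gripper_force: 30.0
```

Run:
```python
from h import *
st()
b,f=capture("side")
cv2.imwrite("pics/side7.png",cv2.resize(b[160:350,90:330],(760,600))[:,:,::-1])
```

```text
bar in stand mm [  0.5  -0.  122. ] th 43.51 F.e 6.2 Fz -0.3 M.n 0.09
```

View pics/side7.png

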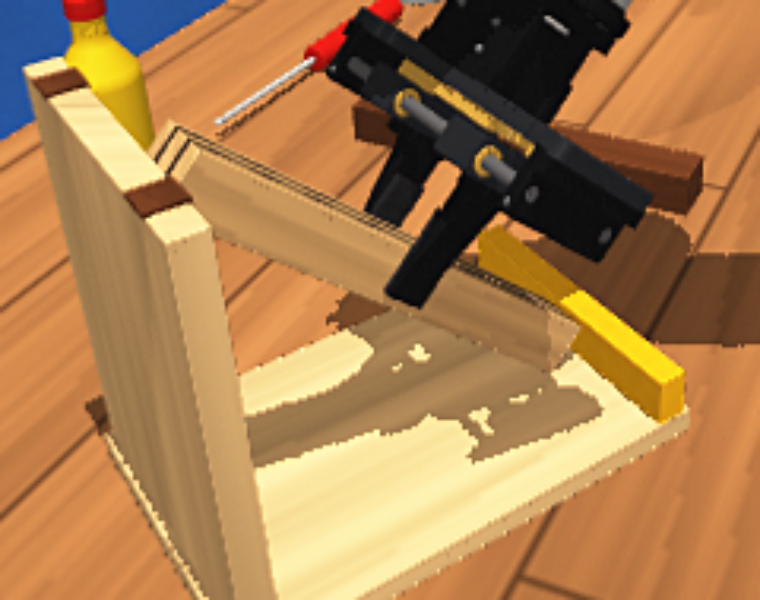

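The bar now lies across from the stop (foot at (565,360)) to just at the wall (upper end at (170,150)). Releasing and backing off along the tool axis.

Request:
drive_tool(
  rows=[
    {"tx":0,"ty":0,"tz":0,"ax":0,"ay":0,"az":0,"claw":4.2},
    {"tx":0,"ty":0,"tz":0,"ax":0,"ay":0,"az":0,"claw":5},
    {"tx":0,"ty":0,"tz":0,"ax":0,"ay":0,"az":0,"claw":7},
    {"tx":0,"ty":0,"tz":0,"ax":0,"ay":0,"az":0,"claw":7},
    {"tx":0,"ty":0,"tz":0,"ax":0,"ay":0,"az":0,"claw":7},
    {"tx":0,"ty":0,"tz":0,"ax":0,"ay":0,"az":0,"claw":7},
    {"tx":0,"ty":0,"tz":0,"ax":0,"ay":0,"az":0,"claw":7},
    {"tx":0,"ty":0,"tz":0,"ax":0,"ay":0,"az":0,"claw":7},
  ],
)

```text
time_s: 15.08
tcp_pos: [0.5169, 0.2417, 0.0897]
ee_rot: [[-0.37, -0.86, 0.351], [-0.624, 0.51, 0.592], [-0.688, -0.0, -0.726]]
wrist_force: [1.3, -0.2, 0.6]
gripper_width: 0.794
gripper_force: 0.0
```

Request:
drive_tool(
  rows=[
    {"tx":0,"ty":0,"tz":-0.5,"ax":0,"ay":0,"az":0,"claw":7},
    {"tx":0,"ty":0,"tz":-1,"ax":0,"ay":0,"az":0,"claw":7},
    {"tx":0,"ty":0,"tz":-1.5,"ax":0,"ay":0,"az":0,"claw":7},
    {"tx":0,"ty":0,"tz":-2,"ax":0,"ay":0,"az":0,"claw":7},
    {"tx":0,"ty":0,"tz":-2.5,"ax":0,"ay":0,"az":0,"claw":7},
    {"tx":0,"ty":0,"tz":-2.5,"ax":0,"ay":0,"az":0,"claw":7},
    {"tx":0,"ty":0,"tz":-1.5,"ax":0,"ay":0,"az":0,"claw":7},
    {"tx":0,"ty":0,"tz":0,"ax":0,"ay":0,"az":0,"claw":7},
  ],
)

```text
time_s: 15.75
tcp_pos: [0.4769, 0.1723, 0.1768]
ee_rot: [[-0.366, -0.86, 0.356], [-0.624, 0.511, 0.592], [-0.691, -0.006, -0.723]]
wrist_force: [0.0, 0.3, 0.8]
gripper_width: 0.803
gripper_force: 0.0
```

```bash
cat > chk.py <<'E'
from h import *
s=sense();print(s["time_s"],s["tcp_pos"],np.round(s["joints"],1))
P,R=lean(43.5,0,.123,off=0)
for n in("side","top"):
    a,d=capture(n);v,u=np.mgrid[:384,:512]
    q=(deproj(n,np.c_[u.ravel(),v.ravel()],d.ravel())-P)@R*1000;q=q.reshape(384,512,3)
    k=(d>0)&(abs(q[...,0])<150)&(abs(q[...,1])<30)&(abs(q[...,2])<23)&(a.max(2)>60)
    print(n,k.sum(),np.percentile(q[k],[1,50,99],axis=0).round(1).tolist(),[np.round(x,1) for x in cv2.minAreaRect(q[k][:,[0,2]].astype(np.float32))])
    if n=="side": A=a
    else: cv2.imwrite("pics/fin.png",cv2.resize(np.hstack([a[90:300,40:270],A[160:370,100:330]]),(800,365))[:,:,::-1])
E
python3 chk.py
```

```text
15.75 [0.47690869 0.17234346 0.17676151] [ 12.    2.1 -25.  -49.6 -41.5 -10.4]
side 3523 [[-140.3, -17.2, -20.7], [-25.5, 17.1, -4.1], [146.4, 26.3, 18.7]] [array([4.6, 3.5]), array([ 45.8, 291. ]), np.float64(88.5)]
top 979 [[-149.0, -25.8, -19.2], [-109.6, -1.3, -15.8], [-11.9, 26.2, 20.2]] [array([-75.1, -14.7]), array([ 41.7, 157.1]), np.float64(75.4)]
```

View pics/fin.png

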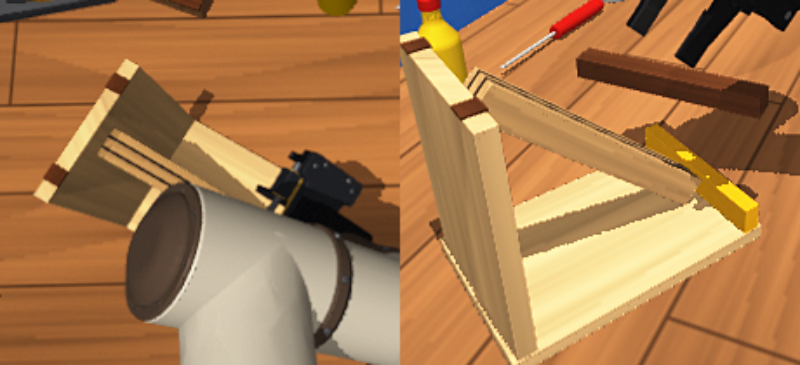

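The bar stands on its own, with its foot at the stop (690,195) and its upper end at the wall (475,85); the walnut hasn't moved. I'll back off a little more and check the contact profile numerically.

Request:
drive_tool(
  rows=[
    {"tx":0,"ty":0,"tz":-2.5,"ax":0,"ay":0,"az":0,"claw":7},
    {"tx":0,"ty":0,"tz":-3,"ax":0,"ay":0,"az":0,"claw":7},
    {"tx":0,"ty":0,"tz":-2,"ax":0,"ay":0,"az":0,"claw":7},
    {"tx":0,"ty":0,"tz":0,"ax":0,"ay":0,"az":0,"claw":7},
    {"tx":0,"ty":0,"tz":0,"ax":0,"ay":0,"az":0,"claw":7},
  ],
)

```text
time_s: 16.27
tcp_pos: [0.4504, 0.1295, 0.2275]
ee_rot: [[-0.37, -0.86, 0.352], [-0.623, 0.511, 0.592], [-0.689, -0.0, -0.725]]
wrist_force: [-0.7, 0.3, -0.6]
gripper_width: 0.806
gripper_force: 0.0
```

Run:
```python
from h import *
n_=np.cross(Zu,e);v,u=np.mgrid[:384,:512]
for n in("top","side"):
    a,d=capture(n)
    Q=deproj(n,np.c_[u.ravel(),v.ravel()],d.ravel())-S0
    s=np.c_[Q@e,Q@n_,Q[:,2]]*1000;ok=d.ravel()>0
    k=ok&(abs(s[:,1])<14)&(s[:,0]>60)&(s[:,0]<130)&(s[:,2]>100)
    if n=="top":
        t=s[k];t=t[np.argsort(t[:,0])];print(t[::max(1,len(t)//22)].round(0)[:,[0,2]].tolist())
    # side face of bar: |y|~18
    k=ok&(abs(s[:,1]-18)<3)&(s[:,0]>-112)&(s[:,0]<118)&(s[:,2]>22)&(s[:,2]<232)
    if n=="side":
        r=cv2.minAreaRect(s[k][:,[0,2]].astype(np.float32));print("side face x,z",k.sum(),r)
        m=s[k]; 
        for lo,hi in((-112,-60),(-60,0),(0,60),(60,118)):
            w=m[(m[:,0]>lo)&(m[:,0]<hi)];print(lo,len(w),np.median(w[:,1]).round(1))
```

```text
[[60.0, 204.0], [63.0, 204.0], [66.0, 206.0], [69.0, 211.0], [72.0, 211.0], [74.0, 216.0], [77.0, 220.0], [80.0, 224.0], [83.0, 225.0], [86.0, 228.0], [88.0, 228.0], [91.0, 231.0], [97.0, 229.0], [104.0, 221.0], [113.0, 212.0], [114.0, 241.0], [115.0, 211.0], [115.0, 210.0], [116.0, 244.0], [117.0, 244.0], [121.0, 243.0], [125.0, 242.0], [128.0, 242.0]]
side face x,z 2613 ((-1.1066131591796875, 121.42503356933594), (284.575439453125, 36.79278564453125), 42.355648040771484)
-112 367 17.6
-60 670 17.4
0 893 17.3
60 683 17.2
```

The end face meets the wall at x ≈ 113 mm, z ≈ 211 mm. The yaw is within 0.2°, the bar is centred, and it is at rest. Handing in.

```bash
python3 -c "
from station import finish_job
print(finish_job())"
```

```text
the job is handed in; nothing more can be done
None
```

The striped cane blank is leaning at rest on the drying stand, with its foot against the yellow stop and its upper end on the wall, pointing straight at it; the walnut blank was not touched, and I handed the job in at about 16 s.

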